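Chock the row of cans with a wedge, then give the sweet jar back

TASK

The clip-on front stop of the sloping can rack is off and the glass sweet jar is standing in for it. Push the rubber door wedge, toe first, in under the front can beside the jar and press on until you feel the whole row come up firmly against the rack's end plate, but no further (over-driven, it jacks the can up off the ramp), then let go of the wedge. Only when the wedge keeps the row there by itself, take the jar away and stand it upright on the cork coaster; the cans must stay put, and leave everything else as it is.

Things in the scene. Friction and masses are not known exactly. Their poses are not given: they have to be found in the camera images.
- rack: white plastic gravity-feed can rack, fixed on the lid, three cans lying across it. Origin at lid level on its centre line, below the bend from level landing to ramp; +x up the ramp, +y across, z up. Landing: x = -130 to 0 mm, floor 5 mm above the lid, low end open. Ramp: rises at 6 degrees to x = 205 mm. Inside width 176 mm (y = -88 to 88).
- rack_low_end (a point): middle of the open low end of the landing, on its floor (5 mm above the lid), axes as the rack's. The rack's side walls are 4 mm thick; their tops are 18 mm above the lid along the landing and on to 15 mm past the bend, then rise to 54 mm at 60 mm past the bend and 76 mm at the back.
- end_plate: white upright plate clipped across the rack above the ramp, fixed, behind the rear can; its slot differs from time to time. Origin in the face that looks at the cans, at lid level on the rack's centre line; axes as the rack's. With three cans touching each other and the plate, the front can's centre is 164 mm before this face (along -x of the rack).
- can_front: lowest of three plain aluminium drink cans, 66 mm diameter, 168 mm long, 0.5 kg, lying across the rack. Origin at its centre, y along its axis; x and z turn as it rolls. At the start it lies just past the bend and leans on the jar, the others lean on it, with 6 to 12 mm of play at the end plate. The row rolls down if nothing holds it, up at a push of some newtons. Cans dent at 30 N.
- can_mid: the second can, like the front can, touching it.
- can_rear: the third can, next to the end plate, like the front can. A firm seat is 2 N or more of this can on the plate. Felt at the hand, pushing level: the row rolls up at 2 to 5 N more than the free-sliding wedge; once it meets the plate the push climbs over some 4 mm of travel and the row is firm at about 8 N; past 10 N the wedge only jacks the front can up (its centre must stay below 47 mm over the lid).
- jar: clear glass jar with flip-top lid and wire clip, full of sweets: 62 mm diameter up to 56 mm height, lid 57 mm, 84 mm high overall, 0.45 kg. Origin at the centre of its underside, z up. It stands on the landing touching the front can, 47 to 55 mm to the +y side of the rack's centre line; the -y side is free for the wedge.
- wedge: stubby black rubber door wedge, 75 mm long, 40 wide, 36 high, 0.09 kg, non-slip, lying on the lid. Origin at the middle of its underside; +x to the thin toe (x = 37.5 mm, 3 mm thick, lower edge turned up 1.5 mm), z up. Heel block with flat top from x = -37.5 to -4.5 mm, then a face sloping down to the toe at 38 degrees. Can be gripped across its width at the heel.
- coaster: round cork coaster on the lid, fixed, 94 mm diameter, 4 mm thick. Origin at the centre of its underside.
- teapot: small white ceramic teapot, bystander, 80 mm diameter, 75 mm high. Origin at the centre of its underside.
- cup_a: white ceramic tea cup near the robot, bystander, 62 mm diameter, 45 mm high. Origin at the centre of its underside.
- cup_b: another such tea cup beyond the rack, bystander.
- tong: stainless steel spring tong, bystander, lying on the lid near the robot, 200 mm long. Origin at its middle.
- spare_can: a spare can, the same as those in the rack, standing upright beyond it, bystander; 66 mm diameter, 168 mm high. Origin at the centre of its underside.
There are look-alikes about, which are no part of the job. Leave any blue or yellow look-alike of the jar alone.

How it is judged:
On the way, in this order (a step that is already met when the one before it is completed fails the run):
1. the wedge, under the front can, presses the row firmly against the end plate (2 N or more of the rear can on the plate) while the jar still stands in its place (within 10 mm) (contact force between can_rear and end_plate above 2 N and contact force between wedge and can_front above 1 N and distance of jar from where it was at the start of the episode below 0.01 m), for 0.1 s.
2. the wedge is let go and alone holds the row against the end plate (front can within 3.5 mm of home), clear of the jar, which has not moved more than 10 mm (contact force between each of the fingers, the arm and wedge below 0.05 N and contact force between each of the fingers, the arm, jar and can_front below 0.05 N and x of can_front in the frame of end_plate above -0.1678 m and contact force between wedge and can_front above 0.2 N and linear speed of can_front below 0.01 m/s and distance of jar from where it was at the start of the episode below 0.01 m), for 0.3 s.
At the end, for the whole second after the job is handed in: the jar stands upright on the coaster (within 20 mm of its centre, tilted less than 0.1 rad), released and at rest; the wedge alone still bears on the front can, and the front can is at rest within 3.5 mm of its place with the whole row against the end plate (horizontal distance between jar and coaster below 0.02 m and z of jar in the frame of coaster between 0.002 and 0.008 m and angle between jar's own z axis and vertical below 0.1 rad and linear speed of jar below 0.02 m/s and contact force between the fingers and jar below 0.05 N and contact force between each of the fingers, the arm and wedge below 0.05 N and contact force between each of the fingers, the arm and can_front below 0.05 N and x of can_front in the frame of end_plate above -0.1678 m and contact force between wedge and can_front above 0.2 N and linear speed of each of can_front, wedge below 0.01 m/s); the robot touches nothing.
It fails at once if a can is dented: 30 N or more on a can from the wedge, the end plate, the fingers or the jar (contact force between any of wedge, the fingers, jar and can_front above 30 N or contact force between can_rear and end_plate above 30 N).
It fails at once if the front can rolls down off the ramp onto the landing (more than 12 mm below its start) (x of can_front in the frame of rack below -0.0115 m).
It fails at once if the wedge is over-driven and jacks the front can up off the ramp, or a can is lifted (centre of the front can over 47 mm, of the others over 56 and 62 mm above the lid) (z of can_front in the frame of rack above 0.047 m or z of can_mid in the frame of rack above 0.056 m or z of can_rear in the frame of rack above 0.062 m).
It fails at once if the jar is tipped by more than 0.5 rad (angle between jar's own z axis and vertical above 0.5 rad).
It fails at once if the teapot, a cup, the tong or the spare can is moved by more than 20 mm (distance of any of teapot, cup_a, cup_b, tong, spare_can from where it was at the start of the episode above 0.02 m).
It also fails if it takes over 72 s, if anything falls off the work surface, if the arm or the gripper's body presses on something with over 40 N, if the wrist force passes 120 N, or if a joint passes its speed limit or range.

ROBOT

A 6-joint arm with a two-finger parallel gripper is mounted at the origin on the work surface. World frame = base frame: x ahead of the robot, y to its left, z up, the work surface at z = 0. Lengths are in m, angles in rad, forces in N, time in s.
With the tool pointing down it reaches from about 0.275 to 0.75 m from the base axis. Payload 10.2 kg.
Tool frame: the origin (TCP) lies between the finger pads; the fingertips stand 17 mm ahead of it and the grasp point (between the pads) lies 2 mm behind it; z points along the fingers, y is the direction in which the jaws open and shut (so a half turn about z gives the same grasp; the last joint's range is limited). The gripper opens to 85 mm and grips with 20 to 120 N. Pads are 22 mm wide; open, the fingers measure 114 mm over their backs; the gripper's body (76 mm by 85 mm) begins 54 mm behind the grasp point. The pads swing forward as they close: fully open they stand 13 mm farther back than shut.
Start: joints at [-1.398, 0.313, 1.498, -0, 1.331, -0.223], TCP at [0.202, -0.484, 0.248] pointing down, gripper open.
Joint ranges: [-2.94, 2.94], [-0.97, 2.17], [0.19, 2.56], [-1.23, 4.37], [0.02, 3.11], [-2.88, 2.88]. Speed limits (rad/s): [2.39, 2.39, 3.01, 3.14, 3.14, 3.14].

INTERFACE

Orientations are given as a rotation vector (axis times angle).
In Python, from plant import * gives the robot as it stands. The module is installed in compiled form; this text tells all that it offers.
- The arm moves only by the tool send_rows, never from a script. Its argument "steps" is a list of rows, each a list of 7 numbers: the shift along the tool's x, y, z in units of 25 mm (1.0 is 25 mm), then the turn, a rotation vector about the tool's x, y, z in units of 5 degrees (1.0 is 5 degrees), then the opening, from -1 (shut) to 1 (fully open), so that 0 is half open. In form: [[dx, dy, dz, rx, ry, rz, hand], ...]. A call has 1 to 20 rows; each row is the pose to reach, as a shift and turn from the pose measured when the call began, along the tool's axes at that moment; what a row does not reach only later rows make up. A row lasts 1/10 s, in which the tool goes at most 50 mm and 8.59 degrees, less where a joint would pass 70% of its speed; a pose out of reach is approached as far as the arm can. A call with a gripper value outside its range is refused whole. The fingers move at their own pace and stop on an object; "squeeze" is the grip in N (left out, the last holds). Time passes only in rows, so rows that repeat a pose let the fingers close. It gives the time, the measured TCP pose, the force and the opening at its end, in the units of the state.
- get_obs(): the state, without advancing time (a new reading comes with each control period).
- grab_frame(name): name is "scene" or "top" or "wrist"; returns the picture (480x640x3 uint8, red, green, blue); there is no depth.
- camera_model(name): a dict with "fov_y" (degrees; the focal length in pixels is half the picture's height over the tangent of half this angle, whatever the lens; pixels are square), "cx", "cy" (the principal point, pixels), "rvec" (rotation vector, rad) and "tvec" (3), from world to camera coordinates, as OpenCV has them. Camera axes: x right, y down, z forward; pixel columns grow to the right and rows downward; lengths in m; the calibration is good to about 2 mm. A picture is of the moment at which its call begins: read the wrist's pose just before it. camera_model takes no time and is no camera call; for the wrist camera it gives the pose at the moment of the call.
- finish_job(): hands the job in, once; it reports no verdict.
The state is a dict: "clock": time; "qpos": joint angles; "dq": joint speeds; "effort": joint torques, N m; "eef_pos": TCP position; "ee_rot": TCP orientation; "ft_force": force on the tool from outside, world axes, zero at the start; "moment": the same for the moment, N m; "gripper_width": opening from 0.0 (shut) to 1.0 (fully open).
Only numpy, scipy, OpenCV 4.12 (cv2) and the standard library are available. Lean on these libraries where they do the work, as an engineer would, in place of code of your own. Each camera call takes 0.05 s, during which the arm holds its last target. There are 200 camera calls.

## Working session

There is one attempt and no reset: what is moved stays moved. The work goes in short steps, Python scripts to look and compute and a tool call to move; the robot and the scene stay as the last step left them, time stands still between calls to the robot, and variables do not carry over. Pictures are saved under pics/ and viewed, about 8 in all and at most 12, crops included, and the job is handed in when it is done.

Besides the shell and the picture viewer there is one more tool, called after "Request:" as a command line: name --pt "numbers of a row" for each row, then --argument value for the rest. send_rows: Moves the arm, as the interface text tells. Its arguments: {"type":"object","properties":{"steps":{"type":"array"},"squeeze":{"type":"number"}},"required":["steps"]}

```bash
mkdir -p pics
python3 - <<'E'
from plant import *
import cv2
o=get_obs();print(o)
for n in("scene","top"):
    print(n,camera_model(n)); cv2.imwrite(f"pics/{n}0.png",grab_frame(n)[:,:,::-1])
E
```

```text
{'clock': 0.0, 'qpos': array([-1.39842372e+00,  3.13404155e-01,  1.49844047e+00, -4.23320748e-06,
        1.33101542e+00, -2.23392061e-01]), 'dq': array([ 0.00110872,  0.00167407,  0.00047963, -0.00078648,  0.0007548 ,
        0.00020387]), 'effort': array([-3.49022093e-04, -4.12269831e+01, -2.59742296e+01, -2.31042031e-04,
        4.14993876e-03,  1.67673278e-05]), 'eef_pos': array([ 0.2023438 , -0.48417693,  0.24775725]), 'ee_rot': array([-3.07904210e+00, -6.17368943e-01, -4.43056161e-05]), 'ft_force': array([ 0.11625458,  0.07098063, -0.98473703]), 'moment': array([-0.00459408, -0.04407316,  0.06738633]), 'gripper_width': 1.0016202043187512}
scene {'fov_y': 50.995215826887446, 'cx': 308.92504500542486, 'cy': 230.15155190491703, 'rvec': array([ 2.32648156,  0.94064189, -0.3169553 ]), 'tvec': array([-0.40080644, -0.26224988,  1.26524148])}
top {'fov_y': 44.376002103988945, 'cx': 319.88484401633264, 'cy': 252.17588915715578, 'rvec': array([ 2.15190094, -2.20506467,  0.08710401]), 'tvec': array([0.02055046, 0.58212843, 1.28175918])}
```

View pics/scene0.png

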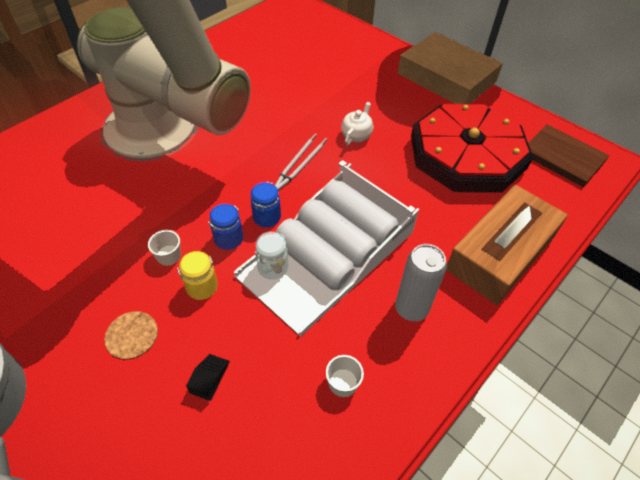

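View pics/top0.png

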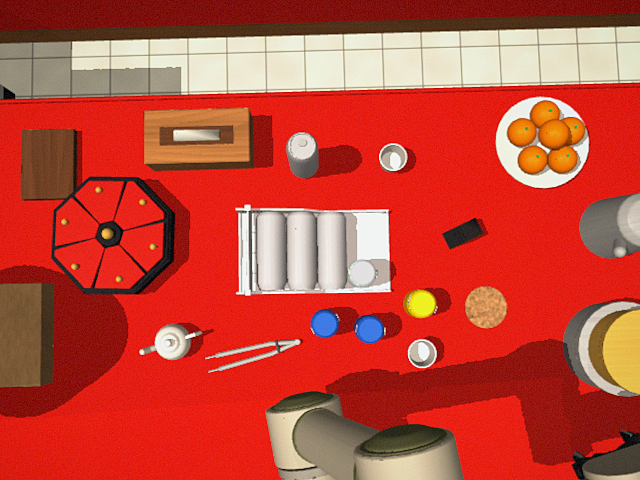

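The scene view shows jar (270,255), wedge (208,377), coaster (131,335) and rack with three cans. In the top view they are jar (362,272), wedge (463,233), coaster (486,307), and the open end of the rack at x≈390. I'll measure these next.

```bash
cat > h.py <<'E'
import numpy as np, cv2
from scipy.spatial.transform import Rotation as R
def cam(c):
    f=240/np.tan(np.radians(c["fov_y"]/2)); K=np.array([[f,0,c["cx"]],[0,f,c["cy"]],[0,0,1]])
    return K,R.from_rotvec(c["rvec"]).as_matrix(),np.array(c["tvec"])
def ray(c,p):
    K,r,t=cam(c); return -r.T@t, r.T@np.linalg.solve(K,[p[0],p[1],1])
def onz(c,p,z):
    o,d=ray(c,p); return o+d*(z-o[2])/d[2]
def tri(c1,p1,c2,p2):
    P=[np.c_[K@r,K@t] for K,r,t in(cam(c1),cam(c2))]
    X=cv2.triangulatePoints(P[0],P[1],np.float64(p1).reshape(2,1),np.float64(p2).reshape(2,1))[:,0]
    return X[:3]/X[3]
def proj(c,X):
    K,r,t=cam(c); q=K@(r@np.array(X)+t); return q[:2]/q[2]
def blob(m,x0,y0,x1,y1):
    k=np.zeros_like(m);k[y0:y1,x0:x1]=m[y0:y1,x0:x1]
    cs,_=cv2.findContours(k,cv2.RETR_EXTERNAL,cv2.CHAIN_APPROX_NONE); return max(cs,key=cv2.contourArea)
E
python3 - <<'E'
from plant import *
from h import *
T,S=camera_model("top"),camera_model("scene")
t,s=cv2.imread("pics/top0.png"),cv2.imread("pics/scene0.png")
def notred(i):
    h=cv2.cvtColor(i,cv2.COLOR_BGR2HSV); return h
# coaster
r={}
for n,i,b in(("t",t,(460,280,515,335)),("s",s,(95,300,170,370))):
    h=notred(i); m=cv2.inRange(h,(6,40,60),(25,230,255)); c=blob(m,*b); e=cv2.fitEllipse(c); r[n]=e; print("coaster",n,e)
print(tri(T,r["t"][0],S,r["s"][0]), onz(T,r["t"][0],.004),onz(S,r["s"][0],.004))
for n,i,b in(("t",t,(430,205,500,260)),("s",s,(175,340,245,410))):
    m=(i.max(2)<75).astype(np.uint8)*255; c=blob(m,*b); q=cv2.minAreaRect(c); print("wedge",n,cv2.contourArea(c),cv2.boxPoints(q).round(1).tolist())
    if n=="t":
        for p in cv2.boxPoints(q): print(onz(T,p,0).round(4),onz(T,p,.036).round(4))
# rack corners
white=lambda i:cv2.inRange(cv2.cvtColor(i,cv2.COLOR_BGR2HSV),(0,0,120),(180,70,255))
c=blob(white(t),232,200,396,300); q=cv2.minAreaRect(c);print("rack",cv2.boxPoints(q).round(1).tolist())
a=cv2.resize(t[195:305,225:400],None,fx=4,fy=4,interpolation=2)
b=cv2.resize(s[150:410,180:430],None,fx=2,fy=2,interpolation=2)
w=cv2.resize(t[205:260,430:500],None,fx=4,fy=4,interpolation=2)
cv2.imwrite("pics/c1.png",a); cv2.imwrite("pics/c2.png",b)
cs=np.zeros((520,500+280,3),np.uint8); cs[:,:500]=b; cs[:220,500:]=w; cv2.imwrite("pics/c2.png",cs)
E
```

```text
coaster t ((485.4842529296875, 306.6858215332031), (41.04534149169922, 42.21379852294922), 135.7300567626953)
coaster s ((130.5731658935547, 334.7270812988281), (43.88217544555664, 55.1879768371582), 58.771881103515625)
[ 0.45333184 -0.36001258  0.00278603] [ 0.45288052 -0.36047661  0.004     ] [ 0.45492098 -0.35920794  0.004     ]
wedge t 582.0 [[442.20001220703125, 233.39999389648438], [474.6000061035156, 217.1999969482422], [482.3999938964844, 232.8000030517578], [450.0, 249.0]]
[ 0.6203 -0.2715  0.    ] [ 0.6163 -0.264   0.036 ]
[ 0.6554 -0.3465  0.    ] [ 0.6505 -0.3369  0.036 ]
[ 0.6194 -0.3625  0.    ] [ 0.6155 -0.3525  0.036 ]
[ 0.5844 -0.2876  0.    ] [ 0.5814 -0.2797  0.036 ]
wedge s 1075.5 [[184.1999969482422, 389.6000061035156], [204.39999389648438, 349.20001220703125], [229.1999969482422, 361.6000061035156], [209.0, 402.0]]
rack [[236.0, 205.0], [390.0, 205.0], [390.0, 295.0], [236.0, 295.0]]
```

View pics/c1.png

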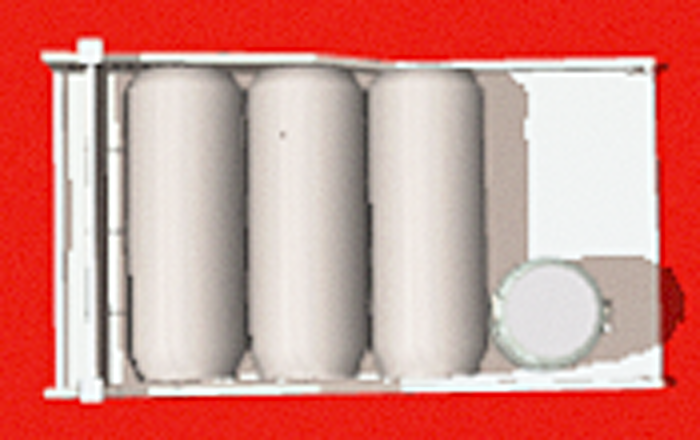

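View pics/c2.png

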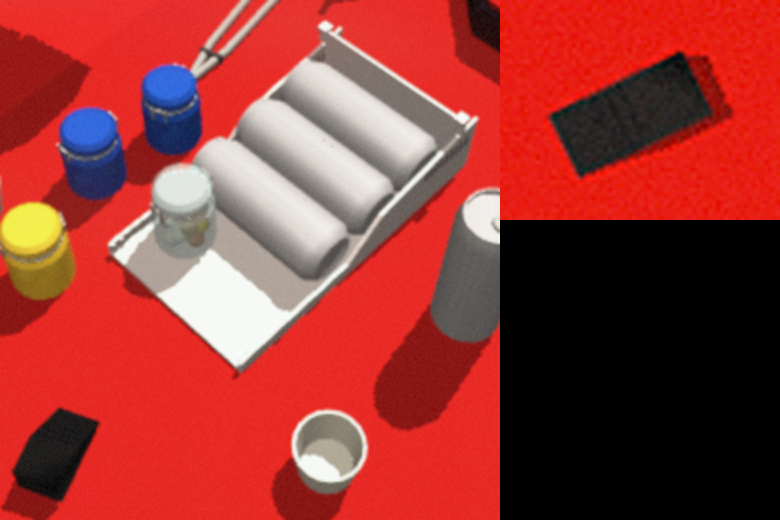

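Lid is at z=0 (coaster triangulates to z≈3 mm). In the crops the wedge's shadow falls at its right, -y end, so the heel is there and the toe points about +y at yaw ~115°. Next I'll fix the rack corners and the jar by two views, and work out the move above the wedge.

```bash
cat >> h.py <<'E'
def move(o,target,yaw,hand=None):
    """shift/turn in row units to put TCP at target, tool down, tool y axis along world yaw (rad, mod pi)"""
    Rc=R.from_rotvec(o["ee_rot"]); best=None
    for k in(0,np.pi):
        a=yaw+k; y=np.array([np.cos(a),np.sin(a),0]); z=np.array([0,0,-1.]); x=np.cross(y,z)
        d=(Rc.inv()*R.from_matrix(np.c_[x,y,z])).as_rotvec()
        if best is None or np.linalg.norm(d)<np.linalg.norm(best): best=d
    return (Rc.inv().apply(np.array(target)-o["eef_pos"])/.025).round(3).tolist(),(np.degrees(best)/5).round(3).tolist()
E
python3 - <<'E'
from plant import *
from h import *
T,S=camera_model("top"),camera_model("scene")
far=tri(T,(389.2,210),S,(300,334));near=tri(T,(390.8,291),S,(237.5,273));jar=tri(T,(363,273),S,(272,240))
print(far,near,np.linalg.norm(far-near),"jar",jar)
for p in((389.2,210),(390.8,291)): print(onz(T,p,.018))
print("jar on z=.089",onz(T,(363,273),.089),onz(S,(272,240),.089))
# end-plate top ends (crop 90,45 / 90,398), can axes
for p in((101,45),(101,398)): print("plate",onz(T,(225+p[0]/4,195+p[1]/4),.09))
for p in((425,70),(430,378)): print("canfront",onz(T,(225+p[0]/4,195+p[1]/4),.06))
print("wedge mid toe",onz(T,(446.1,241.2),.002),"heel top",onz(T,(478.5,225),.036), onz(S,(196.6,396),.002))
o=get_obs(); print(R.from_rotvec(o["ee_rot"]).as_matrix().round(3))
print(move(o,[.62,-.33,.20],np.radians(25)), camera_model("wrist"))
E
```

```text
[ 0.67583718 -0.1503842   0.01390741] [ 0.49559122 -0.14558697  0.01503458] 0.18031331121647573 jar [ 0.53287049 -0.08041682  0.09456999]
[ 0.67394096 -0.15125604  0.018     ]
[ 0.49278844 -0.14865712  0.018     ]
jar on z=.089 [ 0.53100012 -0.08322139  0.089     ] [ 0.53259302 -0.0745285   0.089     ]
plate [0.67832411 0.15150731 0.09      ]
plate [0.49169038 0.15423272 0.09      ]
canfront [ 0.66520734 -0.02043536  0.06      ]
canfront [ 0.49848992 -0.01880607  0.06      ]
wedge mid toe [ 0.60212306 -0.27915764  0.002     ] heel top [ 0.63298233 -0.34471771  0.036     ] [ 0.62839261 -0.3458897   0.002     ]
[[ 0.923  0.386 -0.   ]
 [ 0.386 -0.923  0.001]
 [ 0.    -0.001 -1.   ]]
([17.792, 0.751, 1.915], [-0.012, 0.008, 17.535]) {'fov_y': 62.43983053152873, 'cx': 325.0555047876736, 'cy': 236.72010702924592, 'rvec': array([-2.38770163,  1.59213613,  0.25367787]), 'tvec': array([-0.5242511 , -0.04042294,  0.38168061])}
```

Request:
send_rows --pt "17.8 0.75 1.5 0 0 17.5 1" --pt "17.8 0.75 1.5 0 0 17.5 1" --pt "17.8 0.75 1.5 0 0 17.5 1" --pt "17.8 0.75 1.5 0 0 17.5 1" --pt "17.8 0.75 1.5 0 0 17.5 1" --pt "17.8 0.75 1.5 0 0 17.5 1" --pt "17.8 0.75 1.5 0 0 17.5 1" --pt "17.8 0.75 1.5 0 0 17.5 1" --pt "17.8 0.75 1.5 0 0 17.5 1" --pt "17.8 0.75 1.5 0 0 17.5 1" --pt "17.8 0.75 1.5 0 0 17.5 1" --pt "17.8 0.75 1.5 0 0 17.5 1" --pt "17.8 0.75 1.5 0 0 17.5 1" --pt "17.8 0.75 1.5 0 0 17.5 1"

```text
clock: 1.5
eef_pos: [0.6197, -0.3304, 0.2106]
ee_rot: [-2.653, 1.682, 0.001]
ft_force: [-0.6, -0.4, 0.4]
gripper_width: 1.002
```

Run:
```python
from plant import *
from h import *
import pickle
o=get_obs();W=camera_model("wrist");i=grab_frame("wrist")[:,:,::-1]
cv2.imwrite("pics/w1.png",i);pickle.dump((o,W),open("w1.pkl","wb"))
print(o["clock"],o["eef_pos"],R.from_rotvec(o["ee_rot"]).as_matrix().round(3).tolist(),o["qpos"].round(2),o["ft_force"])
print("cam at",ray(W,(320,240)))
```

```text
1.5 [ 0.61968924 -0.33036754  0.21056751] [[0.427, -0.904, -0.0], [-0.904, -0.427, 0.001], [-0.001, -0.0, -1.0]] [-0.66  0.75  0.9   0.    1.49  2.04] [-0.56637103 -0.42500096  0.35828372]
cam at (array([ 0.65302731, -0.40235911,  0.33757159]), array([-0.12357771,  0.29372881, -0.94798921]))
```

View pics/w1.png

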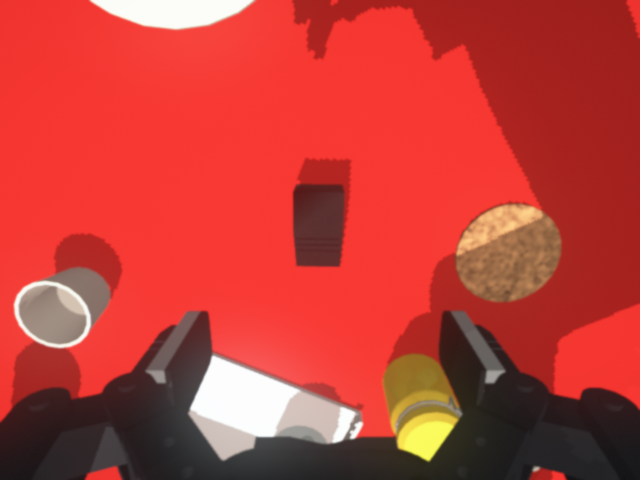

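The wrist view shows the wedge at (320,225): heel end at the top (row 185) and ridged thin toe at the bottom (row 265, toward the rack). The rack's low end runs from (213,355) to (361,410).

Run:
```python
from plant import *
from h import *
import pickle
o,W=pickle.load(open("w1.pkl","rb"));i=cv2.imread("pics/w1.png")
m=(i.max(2)<110).astype(np.uint8)*255
c=blob(m,280,170,365,280);x=cv2.approxPolyDP(c,4,True)[:,0];print(x.tolist())
# left/right edges row by row
k=np.zeros_like(m);cv2.drawContours(k,[c],-1,255,-1)
for r in(188,200,230,262,264,265,266): 
    q=np.where(k[r])[0]; print(r,q.min() if len(q) else None,q.max() if len(q) else None)
for p in x:
    print(p,onz(W,p,.0015).round(4),onz(W,p,.036).round(4))
for p in((213,355),(361,410)): print("rack",onz(W,p,.005).round(4),onz(W,p,.018).round(4))
w=cv2.resize(i[330:440,190:390],None,fx=4,fy=4,interpolation=2);cv2.imwrite("pics/w1c.png",w)
```

```text
[[299, 185], [294, 192], [298, 264], [336, 265], [342, 188]]
188 296 342
200 294 342
230 295 341
262 298 338
264 298 338
265 335 336
266 None None
[299 185] [ 0.6464 -0.3356  0.0015] [ 0.6471 -0.3425  0.036 ]
[294 192] [ 0.6479 -0.3282  0.0015] [ 0.6484 -0.3358  0.036 ]
[298 264] [ 0.6176 -0.2687  0.0015] [ 0.6213 -0.2824  0.036 ]
[336 265] [ 0.5858 -0.2826  0.0015] [ 0.5927 -0.2949  0.036 ]
[342 188] [ 0.612  -0.349   0.0015] [ 0.6162 -0.3544  0.036 ]
rack [ 0.6544 -0.147   0.005 ] [ 0.6543 -0.157   0.018 ]
rack [ 0.4934 -0.1497  0.005 ] [ 0.4997 -0.1596  0.018 ]
```

View pics/w1c.png

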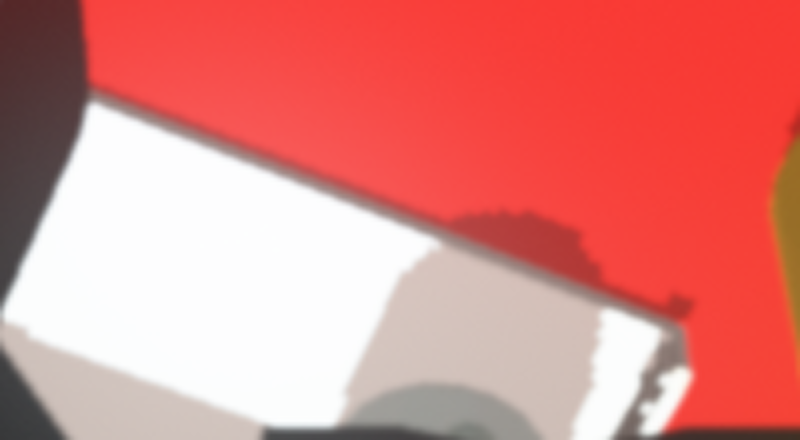

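Request:
send_rows --pt "0.12 -0.2 4 0 0 0.26 1" --pt "0.12 -0.2 6 0 0 0.26 1" --pt "0.12 -0.2 7.2 0 0 0.26 1" --pt "0.12 -0.2 7.62 0 0 0.26 1" --pt "0.12 -0.2 7.62 0 0 0.26 1" --pt "0.12 -0.2 7.62 0 0 0.26 1"

```text
clock: 2.15
eef_pos: [0.6258, -0.3314, 0.0217]
ee_rot: [-2.633, 1.712, -0.001]
ft_force: [0.3, 0.1, 1.3]
gripper_width: 1.0
```

Run:
```python
from plant import *
from h import *
o=get_obs();cv2.imwrite("pics/w2.png",grab_frame("wrist")[:,:,::-1]);print(o)
```

```text
{'clock': 2.15, 'qpos': array([-6.52235449e-01,  9.36257064e-01,  1.06554829e+00,  8.80314368e-04,
        1.13919278e+00,  2.07115666e+00]), 'dq': array([ 0.00245184, -0.04641361, -0.03973268,  0.00029235, -0.0005305 ,
        0.00633896]), 'effort': array([-7.74886621e-05, -5.84940398e+01, -2.12116975e+01,  3.54249541e-04,
       -4.71483145e-03, -1.02693462e-02]), 'eef_pos': array([ 0.62579229, -0.33136224,  0.02167903]), 'ee_rot': array([-2.63323479e+00,  1.71200224e+00, -1.02622399e-03]), 'ft_force': array([0.34248238, 0.06336715, 1.27570805]), 'moment': array([ 0.00211115, -0.03336188,  0.01463897]), 'gripper_width': 1.0004070880970761}
```

View pics/w2.png

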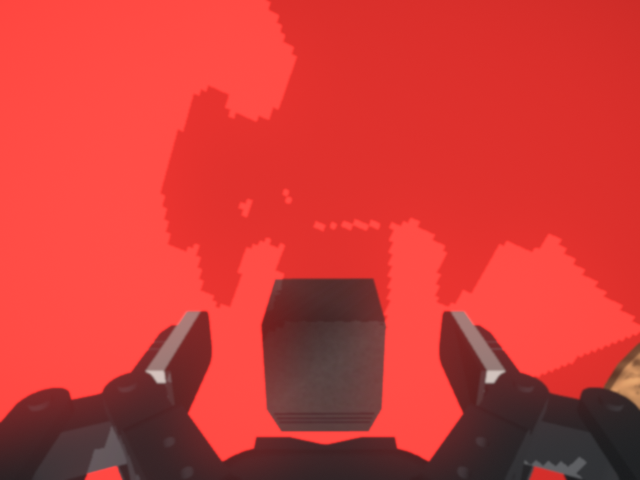

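The wedge heel (263–385, rows 280–430) sits centred between the pads. I'll close the gripper.

Request:
send_rows --pt "0 0 0 0 0 0 -1" --pt "0 0 0 0 0 0 -1" --pt "0 0 0 0 0 0 -1" --pt "0 0 0 0 0 0 -1" --pt "0 0 0 0 0 0 -1" --pt "0 0 0 0 0 0 -1" --pt "0 0 0 0 0 0 -1" --squeeze 40

```text
clock: 2.9
eef_pos: [0.6269, -0.3322, 0.0247]
ee_rot: [-2.634, 1.712, -0.009]
ft_force: [-0.7, 0.0, 6.1]
gripper_width: 0.463
```

Run:
```python
from plant import *
from h import *
o=get_obs();print(o["eef_pos"],o["ft_force"],o["gripper_width"])
# landing target: rack low end mid (.585,-.149), yaw 89.5; wedge origin at rack x=-.085,y=-.040 ; grip 21 mm behind
a=np.radians(89.5);Rz=np.array([[np.cos(a),-np.sin(a)],[np.sin(a),np.cos(a)]])
O=np.array([.585,-.149])+Rz@[.130,0];print("rack origin",O)
tg=O+Rz@[-.085-.021,-.040];print(tg)
print(move(o,[*tg,.10],a-np.pi/2),move(o,[*tg,.030],a-np.pi/2))
```

```text
[ 0.62691317 -0.33217511  0.02467205] [-0.70730256  0.02265062  6.10035366] 0.463470067881369
rack origin [ 0.58613445 -0.01900495]
[ 0.62520791 -0.12534998]
([-7.575, -3.305, -3.037], [-0.047, -0.043, 4.889]) ([-7.588, -3.296, -0.237], [-0.047, -0.043, 4.889])
```

Request:
send_rows --pt "0 0 -2 0 0 0 -1" --pt "-1 -0.5 -3 0 0 1 -1" --pt "-3 -1.5 -3 0 0 2.5 -1" --pt "-5 -2.5 -3 0 0 4 -1" --pt "-6.5 -3 -3 0 0 4.89 -1" --pt "-7.58 -3.3 -3 0 0 4.89 -1" --pt "-7.58 -3.3 -3 0 0 4.89 -1" --pt "-7.58 -3.3 -2 0 0 4.89 -1" --pt "-7.58 -3.3 -1 0 0 4.89 -1" --pt "-7.58 -3.3 -1 0 0 4.89 -1" --pt "-7.58 -3.3 -1 0 0 4.89 -1" --pt "-7.58 -3.3 -1 0 0 4.89 -1"

```text
clock: 4.1
eef_pos: [0.626, -0.1261, 0.0506]
ee_rot: [-2.21, 2.23, -0.012]
ft_force: [0.6, -0.3, -1.1]
gripper_width: 0.459
```

Run:
```python
from plant import *
from h import *
o=get_obs();cv2.imwrite("pics/t2.png",grab_frame("top")[:,:,::-1]);s=grab_frame("scene")[:,:,::-1];cv2.imwrite("pics/s2.png",s)
print(o["eef_pos"],o["ft_force"],R.from_rotvec(o["ee_rot"]).as_matrix().round(3).tolist(),o["gripper_width"])
cv2.imwrite("pics/s2c.png",cv2.resize(s[150:400,180:440],None,fx=3,fy=2.4,interpolation=2))
```

```text
[ 0.62600046 -0.12612309  0.05056611] [ 0.60650391 -0.29214679 -1.0985495 ] [[-0.009, -1.0, 0.007], [-1.0, 0.009, -0.004], [0.004, -0.007, -1.0]] 0.45867181864188705
```

View pics/s2c.png

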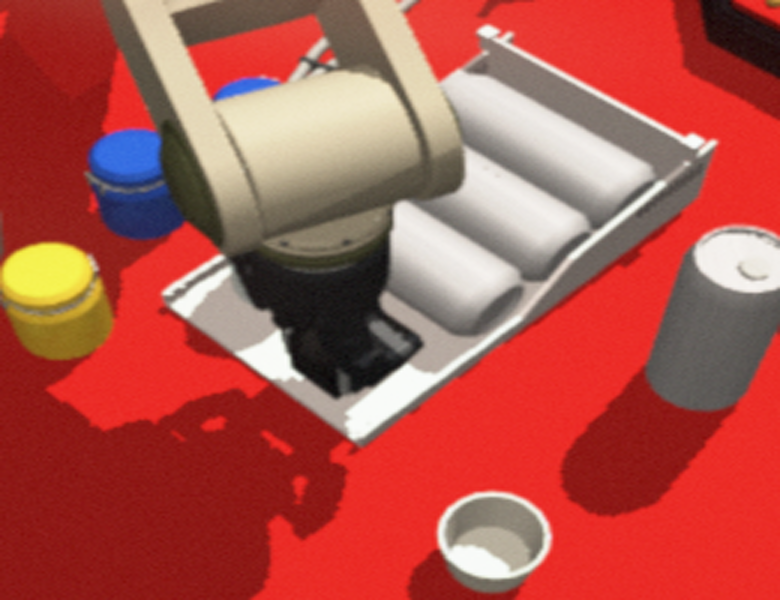

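Request:
send_rows --pt "0 0 0.5 0 0 0 -1" --pt "0 0 0.7 0 0 0 -1" --pt "0 0 0.8 0 0 0 -1" --pt "0 0 0.84 0 0 0 -1" --pt "0 0 0.84 0 0 0 -1" --pt "0 0 0.84 0 0 0 -1"

```text
clock: 4.8
eef_pos: [0.6259, -0.1259, 0.0297]
ee_rot: [-2.21, 2.23, -0.011]
ft_force: [-3.0, 0.4, 4.1]
gripper_width: 0.461
```

```bash
cat > st.py <<'E'
from plant import *
from h import *
o=get_obs();print(o["clock"],o["eef_pos"].round(4),o["ft_force"].round(2),o["moment"].round(3),o["gripper_width"].round(3))
E
python3 st.py
```

```text
Traceback (most recent call last):
  File "st.py", line 3, in <module>
    o=get_obs();print(o["clock"],o["eef_pos"].round(4),o["ft_force"].round(2),o["moment"].round(3),o["gripper_width"].round(3))
                                                                                                   ^^^^^^^^^^^^^^^^^^^^^^^^
AttributeError: 'float' object has no attribute 'round'
```

Request:
send_rows --pt "0 0 -0.02 0 0 0 -1" --pt "0 0 -0.02 0 0 0 -1" --pt "0 0 -0.02 0 0 0 -1"

```text
clock: 5.1
eef_pos: [0.6259, -0.1259, 0.03]
ee_rot: [-2.21, 2.23, -0.011]
ft_force: [-0.1, 0.5, -2.1]
gripper_width: 0.464
```

```bash
sed -i 's/,o\["gripper_width"\].round(3)/,o["gripper_width"]/' st.py; python3 st.py; python3 st.py
```

```text
5.1 [ 0.6259 -0.1259  0.03  ] [-0.13  0.53 -2.06] [ 0.006 -0.031  0.003] 0.46396742592018786
5.1 [ 0.6259 -0.1259  0.03  ] [-0.13  0.53 -2.06] [ 0.006 -0.031  0.003] 0.46396742592018786
```

Request:
send_rows --pt "-0.3 0 0 0 0 0 -1" --pt "-0.6 0 0 0 0 0 -1" --pt "-0.9 0 0 0 0 0 -1" --pt "-1.0 0 0 0 0 0 -1" --pt "-1.0 0 0 0 0 0 -1" --pt "-1.0 0 0 0 0 0 -1"

```text
clock: 5.7
eef_pos: [0.6262, -0.101, 0.0299]
ee_rot: [-2.21, 2.23, -0.011]
ft_force: [-0.2, -0.3, -0.4]
gripper_width: 0.461
```

```bash
python3 st.py
```

```text
5.7 [ 0.6262 -0.101   0.0299] [-0.22 -0.28 -0.43] [-0.043  0.022  0.014] 0.46075131890484483
```

Request:
send_rows --pt "-0.1 0 0 0 0 0 -1" --pt "-0.2 0 0 0 0 0 -1" --pt "-0.28 0 0 0 0 0 -1" --pt "-0.28 0 0 0 0 0 -1" --pt "-0.28 0 0 0 0 0 -1"

```text
clock: 6.2
eef_pos: [0.6263, -0.0939, 0.0298]
ee_rot: [-2.21, 2.23, -0.011]
ft_force: [0.2, 0.4, -2.2]
gripper_width: 0.465
```

Request:
send_rows --pt "-0.04 0 0 0 0 0 -1" --pt "-0.08 0 0 0 0 0 -1" --pt "-0.08 0 0 0 0 0 -1" --pt "-0.08 0 0 0 0 0 -1"

```text
clock: 6.6
eef_pos: [0.6264, -0.0924, 0.0299]
ee_rot: [-2.21, 2.23, -0.013]
ft_force: [1.6, -5.7, -2.4]
gripper_width: 0.462
```

Request:
send_rows --pt "-0.04 0 0 0 0 0 -1" --pt "-0.08 0 0 0 0 0 -1" --pt "-0.08 0 0 0 0 0 -1" --pt "-0.08 0 0 0 0 0 -1"

```text
clock: 7.0
eef_pos: [0.6265, -0.0906, 0.0299]
ee_rot: [-2.21, 2.23, -0.013]
ft_force: [1.2, -4.6, -2.1]
gripper_width: 0.463
```

Request:
send_rows --pt "-0.04 0 0 0 0 0 -1" --pt "-0.08 0 0 0 0 0 -1" --pt "-0.08 0 0 0 0 0 -1" --pt "-0.08 0 0 0 0 0 -1"

```text
clock: 7.4
eef_pos: [0.6265, -0.0887, 0.0299]
ee_rot: [-2.21, 2.23, -0.013]
ft_force: [0.8, -3.3, -2.4]
gripper_width: 0.463
```

Request:
send_rows --pt "-0.04 0 0 0 0 0 -1" --pt "-0.08 0 0 0 0 0 -1" --pt "-0.08 0 0 0 0 0 -1" --pt "-0.08 0 0 0 0 0 -1"

```text
clock: 7.8
eef_pos: [0.6266, -0.0866, 0.0299]
ee_rot: [-2.21, 2.23, -0.013]
ft_force: [0.2, -4.3, -1.7]
gripper_width: 0.463
```

```bash
python3 st.py
python3 - <<'E'
from plant import *
from h import *
t=grab_frame("top")[:,:,::-1];s=grab_frame("scene")[:,:,::-1];cv2.imwrite("pics/t3.png",t);cv2.imwrite("pics/s3.png",s)
a=cv2.resize(t[195:305,225:400],None,fx=4,fy=4,interpolation=2)
cv2.imwrite("pics/t3c.png",a)
E
```

```text
7.8 [ 0.6266 -0.0866  0.0299] [ 0.19 -4.29 -1.65] [-0.845 -0.081 -0.002] 0.4625107536978735
```

View pics/t3c.png

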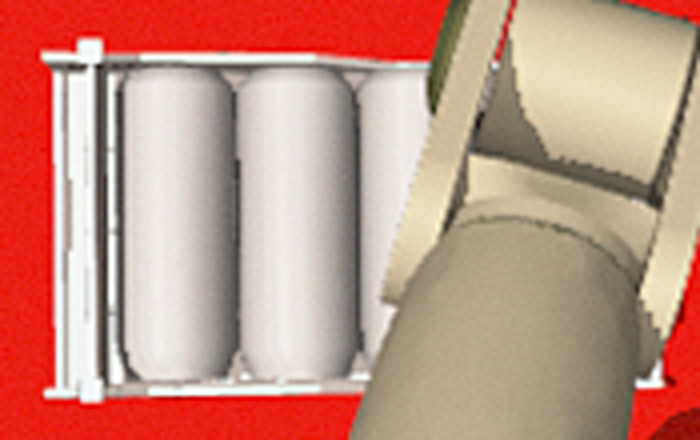

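The top crop shows the row has rolled a few mm up (rear can's left edge 128→121 in the crop) with the plate not yet reached. I'll keep pushing.

Request:
send_rows --pt "-0.04 0 0 0 0 0 -1" --pt "-0.08 0 0 0 0 0 -1" --pt "-0.08 0 0 0 0 0 -1" --pt "-0.08 0 0 0 0 0 -1"

```text
clock: 8.3
eef_pos: [0.6266, -0.0847, 0.0299]
ee_rot: [-2.21, 2.23, -0.013]
ft_force: [1.3, -4.3, -2.5]
gripper_width: 0.461
```

Request:
send_rows --pt "-0.04 0 0 0 0 0 -1" --pt "-0.06 0 0 0 0 0 -1" --pt "-0.06 0 0 0 0 0 -1" --pt "-0.06 0 0 0 0 0 -1"

```text
clock: 8.7
eef_pos: [0.6266, -0.0832, 0.0299]
ee_rot: [-2.21, 2.23, -0.013]
ft_force: [0.3, -3.7, -2.0]
gripper_width: 0.459
```

```bash
python3 st.py
```

```text
8.7 [ 0.6266 -0.0832  0.0299] [ 0.32 -3.73 -1.95] [-0.92  -0.097  0.016] 0.4593406666989493
```

Request:
send_rows --pt "-0.04 0 0 0 0 0 -1" --pt "-0.06 0 0 0 0 0 -1" --pt "-0.06 0 0 0 0 0 -1" --pt "-0.06 0 0 0 0 0 -1"

```text
clock: 9.1
eef_pos: [0.6267, -0.0817, 0.0299]
ee_rot: [-2.21, 2.23, -0.013]
ft_force: [0.1, -3.6, -2.2]
gripper_width: 0.464
```

Request:
send_rows --pt "-0.04 0 0 0 0 0 -1" --pt "-0.05 0 0 0 0 0 -1" --pt "-0.05 0 0 0 0 0 -1" --pt "-0.05 0 0 0 0 0 -1"

```text
clock: 9.5
eef_pos: [0.6267, -0.0804, 0.0298]
ee_rot: [-2.21, 2.23, -0.013]
ft_force: [0.1, -5.2, -2.0]
gripper_width: 0.461
```

```bash
python3 st.py
```

```text
9.5 [ 0.6267 -0.0804  0.0298] [ 0.14 -5.15 -1.99] [-0.801 -0.18  -0.001] 0.4609475289881881
```

Request:
send_rows --pt "-0.02 0 0 0 0 0 -1" --pt "-0.04 0 0 0 0 0 -1" --pt "-0.04 0 0 0 0 0 -1" --pt "-0.04 0 0 0 0 0 -1"

```text
clock: 9.9
eef_pos: [0.6267, -0.0793, 0.0299]
ee_rot: [-2.21, 2.23, -0.013]
ft_force: [0.1, -4.5, -2.5]
gripper_width: 0.457
```

```bash
python3 st.py
```

```text
9.9 [ 0.6267 -0.0793  0.0299] [ 0.12 -4.46 -2.54] [-0.864 -0.227  0.012] 0.457453278070753
```

Request:
send_rows --pt "-0.02 0 0 0 0 0 -1" --pt "-0.04 0 0 0 0 0 -1" --pt "-0.04 0 0 0 0 0 -1" --pt "-0.04 0 0 0 0 0 -1"

```text
clock: 10.3
eef_pos: [0.6267, -0.0785, 0.0299]
ee_rot: [-2.21, 2.23, -0.013]
ft_force: [1.0, -5.1, -2.3]
gripper_width: 0.46
```

```bash
python3 st.py
```

```text
10.3 [ 0.6267 -0.0785  0.0299] [ 0.97 -5.07 -2.27] [-0.992 -0.172  0.044] 0.4597305850939855
```

Request:
send_rows --pt "-0.02 0 0 0 0 0 -1" --pt "-0.04 0 0 0 0 0 -1" --pt "-0.04 0 0 0 0 0 -1" --pt "-0.04 0 0 0 0 0 -1"

```text
clock: 10.7
eef_pos: [0.6267, -0.0783, 0.0299]
ee_rot: [-2.211, 2.23, -0.015]
ft_force: [0.5, -7.9, -1.6]
gripper_width: 0.463
```

```bash
python3 st.py
python3 - <<'E'
from plant import *
from h import *
t=grab_frame("top")[:,:,::-1];cv2.imwrite("pics/t4.png",t)
T=camera_model("top")
# rear-can left edge & plate: dark-gap profile averaged over mid rows
for n in("top0","t3","t4"):
    g=cv2.cvtColor(cv2.imread(f"pics/{n}.png"),cv2.COLOR_BGR2GRAY).astype(float)
    print(n,g[222:280,248:262].mean(0).round(0).astype(int).tolist(),g[222:250,280:292].mean(0).round(0).astype(int).tolist())
E
```

```text
10.7 [ 0.6267 -0.0783  0.0299] [ 0.52 -7.86 -1.58] [-1.436 -0.033  0.128] 0.4632017383392148
top0 [210, 99, 78, 78, 227, 250, 215, 160, 102, 133, 197, 210, 216, 221] [156, 145, 133, 120, 106, 98, 78, 152, 193, 203, 209, 214]
t3 [210, 99, 79, 80, 237, 212, 100, 74, 183, 220, 218, 221, 227, 227] [126, 112, 102, 91, 104, 169, 196, 205, 212, 216, 221, 227]
t4 [211, 100, 81, 85, 91, 94, 124, 206, 226, 224, 229, 231, 232, 231] [94, 74, 151, 192, 200, 206, 217, 221, 224, 229, 232, 232]
```

Request:
send_rows --pt "-0.04 0 0 0 0 0 -1" --pt "-0.05 0 0 0 0 0 -1" --pt "-0.05 0 0 0 0 0 -1"

```text
clock: 11.05
eef_pos: [0.6267, -0.0781, 0.0301]
ee_rot: [-2.212, 2.231, -0.017]
ft_force: [-0.9, -10.0, -1.8]
gripper_width: 0.459
```

```bash
python3 st.py; sleep 0
python3 - <<'E'
from plant import *
from h import *
grab_frame("top");o=get_obs();print(o["ft_force"],o["eef_pos"]);grab_frame("top");o=get_obs();print(o["ft_force"],o["moment"])
E
```

```text
11.05 [ 0.6267 -0.0781  0.0301] [ -0.93 -10.02  -1.84] [-1.795 -0.032  0.12 ] 0.4586101885252311
[  0.50510907 -10.07866435  -1.95151631] [ 0.6266988  -0.07804647  0.03002824]
[ 0.10400198 -9.88332068 -2.39906761] [-1.76666967 -0.03354032  0.12414877]
```

Request:
send_rows --pt "-0.04 0 0 0 0 0 -0.1" --pt "-0.04 0 0 0 0 0 0.1" --pt "-0.04 0 0 0 0 0 0.2" --pt "-0.04 0 0 0 0 0 0.2" --pt "-0.04 0 0 0 0 0 0.2" --pt "-0.04 0 0 0 0 0 0.2"

```text
clock: 11.75
eef_pos: [0.6267, -0.0768, 0.0301]
ee_rot: [-2.212, 2.231, -0.016]
ft_force: [-0.3, -0.4, 0.6]
gripper_width: 0.601
```

```bash
python3 st.py
python3 - <<'E'
from plant import *
from h import *
t=grab_frame("top")[:,:,::-1];cv2.imwrite("pics/t5.png",t)
cv2.imwrite("pics/w5.png",grab_frame("wrist")[:,:,::-1])
for n in("t4","t5"):
    g=cv2.cvtColor(cv2.imread(f"pics/{n}.png"),cv2.COLOR_BGR2GRAY).astype(float)
    print(n,g[222:280,248:262].mean(0).round(0).astype(int).tolist(),g[222:250,280:292].mean(0).round(0).astype(int).tolist())
E
```

```text
11.75 [ 0.6267 -0.0768  0.0301] [-0.34 -0.39  0.63] [ 0.079  0.062 -0.01 ] 0.601320561560948
t4 [211, 100, 81, 85, 91, 94, 124, 206, 226, 224, 229, 231, 232, 231] [94, 74, 151, 192, 200, 206, 217, 221, 224, 229, 232, 232]
t5 [210, 100, 82, 85, 90, 94, 123, 206, 226, 224, 230, 229, 231, 232] [94, 72, 152, 191, 200, 206, 217, 221, 224, 229, 232, 232]
```

View pics/w5.png

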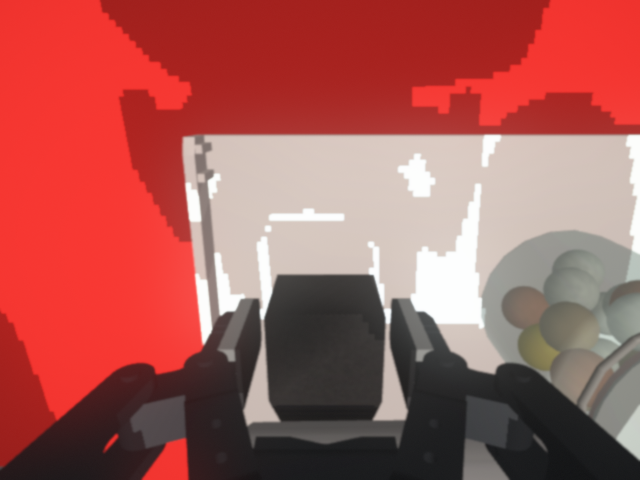

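The wrist view shows the wedge still between the opened pads with gaps on both sides. The force is near zero and the can profiles match those before release. I'll lift straight up.

Request:
send_rows --pt "0 0 -0.5 0 0 0 0.2" --pt "0 0 -1.5 0 0 0 0.2" --pt "0 0 -3 0 0 0 0.2" --pt "0 0 -5 0 0 0 0.2" --pt "0 0 -6 0 0 0 0.6" --pt "0 0 -6 0 0 0 1" --pt "0 0 -6 0 0 0 1" --pt "0 0 -6 0 0 0 1"

```text
clock: 12.65
eef_pos: [0.625, -0.0757, 0.1788]
ee_rot: [2.211, -2.231, 0.013]
ft_force: [0.2, 0.7, -0.7]
gripper_width: 0.998
```

```bash
python3 st.py
python3 - <<'E'
from plant import *
from h import *
import pickle
o=get_obs();W=camera_model("wrist");w=grab_frame("wrist")[:,:,::-1];s=grab_frame("scene")[:,:,::-1];t=grab_frame("top")[:,:,::-1]
pickle.dump((o,W),open("w6.pkl","wb"));cv2.imwrite("pics/w6.png",w);cv2.imwrite("pics/s6.png",s);cv2.imwrite("pics/t6.png",t)
print(move(o,[.532,-.0815,o["eef_pos"][2]],np.radians(-.5)))
E
```

```text
12.65 [ 0.625  -0.0757  0.1788] [ 0.23  0.66 -0.65] [-0.031 -0.036  0.012] 0.9980218178134538
([0.265, 3.718, -0.018], [-0.059, -0.074, -0.001])
```

View pics/w6.png

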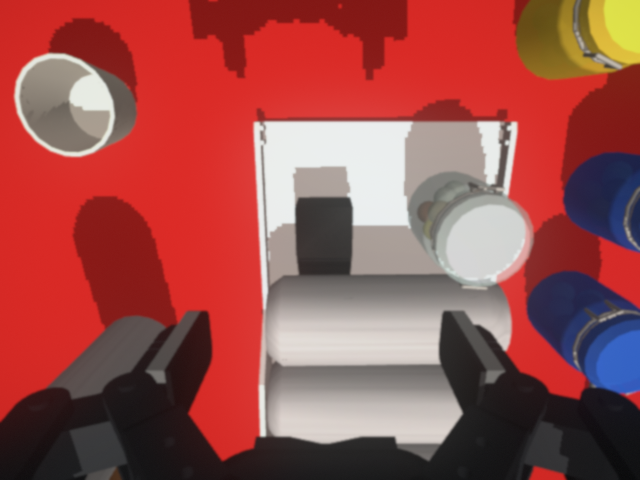

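The wedge stays under the front can, and the jar lid's top is centred near (483,237), with clear floor between wedge (right edge 352) and jar (left edge ~408). The wire clip lies along the rack axis, so jaws across the rack are fine.

Run:
```python
from h import *
import pickle
o,W=pickle.load(open("w6.pkl","rb"));i=cv2.imread("pics/w6.png")
h=cv2.cvtColor(i,cv2.COLOR_BGR2HSV);m=cv2.inRange(h,(0,0,170),(180,40,235));m[:,:436]=0
c=blob(m,436,190,530,288);e=cv2.minEnclosingCircle(c);f=cv2.fitEllipse(c);print(e,f)
for p in((483,237),f[0]): print(onz(W,p,.089))
print("wedge right-top",onz(W,(352,199),.041),onz(W,(297,199),.041),"corners",onz(W,(257,123),.018),onz(W,(517,123),.018))
```

```text
((482.4903869628906, 242.64047241210938), 48.45256805419922) ((480.3370056152344, 242.64317321777344), (78.59806060791016, 93.5558853149414), 52.070926666259766)
[ 0.53412954 -0.08419443  0.089     ]
[ 0.53528594 -0.08078201  0.089     ]
wedge right-top [ 0.60670133 -0.09670848  0.041     ] [ 0.64425045 -0.09704541  0.041     ] corners [ 0.67241603 -0.1465813   0.018     ] [ 0.49062441 -0.14476794  0.018     ]
```

Request:
send_rows --pt "0.33 2 0 -0.06 -0.07 0 1" --pt "0.33 3.68 0 -0.06 -0.07 0 1" --pt "0.33 3.68 0 -0.06 -0.07 0 1" --pt "0.33 3.68 1 -0.06 -0.07 0 1" --pt "0.3 3.72 2.5 -0.06 -0.07 0 1" --pt "0.29 3.74 4 -0.06 -0.07 0 1" --pt "0.29 3.74 5 -0.06 -0.07 0 1" --pt "0.29 3.74 5.23 -0.06 -0.07 0 1" --pt "0.29 3.74 5.23 -0.06 -0.07 0 1" --pt "0.29 3.74 5.23 -0.06 -0.07 0 1"

```text
clock: 13.8
eef_pos: [0.5333, -0.0834, 0.049]
ee_rot: [-2.211, 2.231, -0.004]
ft_force: [0.9, -0.1, 0.3]
gripper_width: 1.001
```

```bash
python3 st.py
python3 - <<'E'
from plant import *
from h import *
cv2.imwrite("pics/w7.png",grab_frame("wrist")[:,:,::-1])
E
```

```text
13.8 [ 0.5333 -0.0834  0.049 ] [ 0.92 -0.1   0.35] [ 0.025 -0.005  0.017] 1.0013723786196462
```

View pics/w7.png

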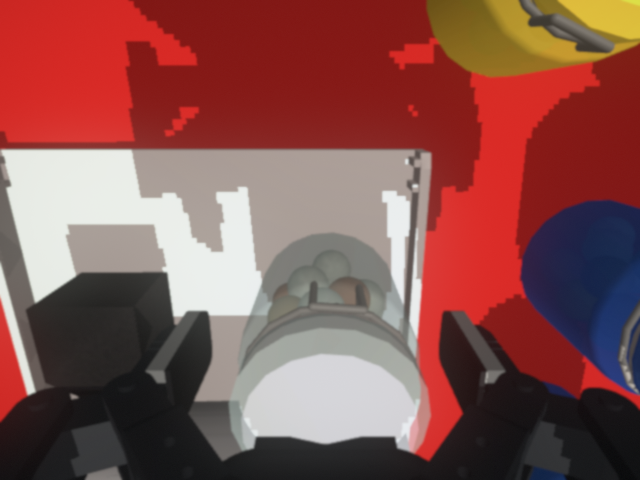

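The jar is centred between the open pads (238–425) with no contact. I'll grip it.

Request:
send_rows --pt "0 0 0 0 0 0 -1" --pt "0 0 0 0 0 0 -1" --pt "0 0 0 0 0 0 -1" --pt "0 0 0 0 0 0 -1" --pt "0 0 0 0 0 0 -1" --pt "0 0 0 0 0 0 -1" --squeeze 40

```text
clock: 14.45
eef_pos: [0.5337, -0.0835, 0.0505]
ee_rot: [-2.211, 2.23, -0.007]
ft_force: [-2.0, 0.1, 7.4]
gripper_width: 0.715
```

```bash
python3 st.py
```

```text
14.45 [ 0.5337 -0.0835  0.0505] [-1.97  0.09  7.44] [-0.003  0.594  0.055] 0.7145850939820029
```

Request:
send_rows --pt "0 0 -0.3 0 0 0 -1" --pt "0 0 -0.8 0 0 0 -1" --pt "0 0 -1.5 0 0 0 -1" --pt "0 0 -2.2 0 0 0 -1" --pt "0 0 -2.8 0 0 0 -1" --pt "0 0 -3 0 0 0 -1" --pt "0 0 -3 0 0 0 -1"

```text
clock: 15.15
eef_pos: [0.5335, -0.0834, 0.1262]
ee_rot: [-2.211, 2.229, -0.009]
ft_force: [-0.2, -0.2, -6.1]
gripper_width: 0.711
```

```bash
python3 st.py
python3 - <<'E'
from plant import *
from h import *
o=get_obs();t=grab_frame("top")[:,:,::-1];cv2.imwrite("pics/t8.png",t)
for n in("t5","t8"):
    g=cv2.cvtColor(cv2.imread(f"pics/{n}.png"),cv2.COLOR_BGR2GRAY).astype(float)
    print(n,g[222:280,248:262].mean(0).round(0).astype(int).tolist())
print(move(o,[.4535,-.360,o["eef_pos"][2]],np.radians(-30)),move(o,[.4535,-.360,.0505],np.radians(-30)),o["qpos"])
E
```

```text
15.15 [ 0.5335 -0.0834  0.1262] [-0.18 -0.17 -6.06] [-0.049 -0.005  0.013] 0.7112561040984068
t5 [210, 100, 82, 85, 90, 94, 123, 206, 226, 224, 230, 229, 231, 232]
t8 [211, 100, 81, 85, 90, 94, 123, 205, 226, 224, 230, 229, 231, 232]
([11.09, 3.108, 0.011], [-0.067, -0.013, 5.903]) ([11.082, 3.124, 3.039], [-0.067, -0.013, 5.903]) [-3.71951219e-01  4.68816926e-01  1.61282150e+00 -5.42625809e-04
  1.05413030e+00  2.77840879e+00]
```

Request:
send_rows --pt "0 0 -1.2 0 0 0 -1" --pt "0 0 -2.2 0 0 0 -1" --pt "1.5 0.5 -2.2 0 0 0 -1" --pt "3 1 -2.2 0 0 0 -1" --pt "4.5 1.5 -2.2 0 0 0 -1" --pt "6 2 -2.2 0 0 0 -1" --pt "7.5 2.5 -2.2 0 0 0 -1" --pt "9 2.8 -2.2 0 0 0 -1" --pt "10.3 3 -2.2 0 0 0 -1" --pt "11 3.1 -2 0 0 0 -1" --pt "11.09 3.11 -1 0 0 0 -1" --pt "11.09 3.11 0.5 0 0 0 -1" --pt "11.09 3.12 1.7 0 0 0 -1" --pt "11.09 3.12 2.5 0 0 0 -1" --pt "11.09 3.12 2.8 0 0 0 -1" --pt "11.09 3.12 2.8 0 0 0 -1" --pt "11.09 3.12 2.8 0 0 0 -1"

```text
clock: 16.9
eef_pos: [0.4536, -0.3602, 0.0565]
ee_rot: [-2.211, 2.23, -0.009]
ft_force: [0.3, -0.2, -4.6]
gripper_width: 0.715
```

```bash
python3 st.py
python3 - <<'E'
from plant import *
from h import *
o=get_obs();print(o["qpos"].round(2),move(o,[.4535,-.360,.0505],np.radians(-.5)))
s=grab_frame("scene")[:,:,::-1];cv2.imwrite("pics/s9.png",s)
t=grab_frame("top")[:,:,::-1];cv2.imwrite("pics/t9.png",t)
a=cv2.resize(s[220:400,60:260],None,fx=3,fy=3,interpolation=2)
cv2.imwrite("pics/s9c.png",a)
g=cv2.cvtColor(t,cv2.COLOR_BGR2GRAY).astype(float);print(g[222:280,248:262].mean(0).round(0).astype(int).tolist())
E
```

```text
16.9 [ 0.4536 -0.3602  0.0565] [ 0.34 -0.22 -4.64] [-0.018  0.049 -0.018] 0.7146898221418893
[-0.87  0.64  1.54  0.    0.96  2.27] ([-0.009, 0.004, 0.239], [-0.055, -0.034, 0.005])
[209, 100, 81, 84, 90, 93, 122, 205, 225, 223, 229, 228, 231, 231]
```

Request:
send_rows --pt "0 0 0.15 0 0 0 -1" --pt "0 0 0.24 0 0 0 -1" --pt "0 0 0.24 0 0 0 -1" --pt "0 0 0.24 0 0 0 -1"

```text
clock: 17.4
eef_pos: [0.4536, -0.3604, 0.0508]
ee_rot: [-2.211, 2.23, -0.01]
ft_force: [-0.6, -0.1, -4.4]
gripper_width: 0.717
```

Request:
send_rows --pt "0 0 0.02 0 0 0 -1" --pt "0 0 0.03 0 0 0 -1" --pt "0 0 0.03 0 0 0 -1"

```text
clock: 17.7
eef_pos: [0.4536, -0.3604, 0.0501]
ee_rot: [-2.211, 2.23, -0.01]
ft_force: [0.1, 0.1, -5.2]
gripper_width: 0.714
```

Request:
send_rows --pt "0 0 0.02 0 0 0 -1" --pt "0 0 0.03 0 0 0 -1" --pt "0 0 0.03 0 0 0 -1"

```text
clock: 18.0
eef_pos: [0.4537, -0.3605, 0.0496]
ee_rot: [-2.211, 2.23, -0.01]
ft_force: [-1.4, 0.6, -1.1]
gripper_width: 0.714
```

Request:
send_rows --pt "0 0 0.02 0 0 0 -1" --pt "0 0 0.02 0 0 0 -1" --pt "0 0 0.02 0 0 0 -1"

```text
clock: 18.3
eef_pos: [0.4537, -0.3605, 0.0496]
ee_rot: [-2.211, 2.23, -0.01]
ft_force: [-3.8, 2.1, 5.1]
gripper_width: 0.712
```

The jar touched down at TCP z=0.0496, against 0.0495 expected. I'll open, then lift away and check the pictures by numbers.

Request:
send_rows --pt "0 0 0 0 0 0 0.5" --pt "0 0 0 0 0 0 0.7" --pt "0 0 0 0 0 0 1" --pt "0 0 0 0 0 0 1" --pt "0 0 0 0 0 0 1" --pt "0 0 -0.5 0 0 0 1" --pt "0 0 -1.5 0 0 0 1" --pt "0 0 -3 0 0 0 1" --pt "0 0 -4.5 0 0 0 1" --pt "0 0 -6 0 0 0 1" --pt "0 0 -7 0 0 0 1" --pt "0 0 -7 0 0 0 1" --pt "0 0 -7 0 0 0 1"

```text
clock: 19.6
eef_pos: [0.4527, -0.3597, 0.225]
ee_rot: [-2.212, 2.23, -0.012]
ft_force: [0.4, 1.2, 0.0]
gripper_width: 0.999
```

```bash
python3 st.py
python3 - <<'E'
from plant import *
from h import *
W=camera_model("wrist");w=grab_frame("wrist")[:,:,::-1];t=grab_frame("top")[:,:,::-1];cv2.imwrite("pics/w10.png",w);cv2.imwrite("pics/t10.png",t)
p=proj(W,[.4536,-.3602,.088]);q=proj(W,[.4536,-.3602,.004]);print("expected lid top",p,"coaster",q)
h=cv2.cvtColor(w,cv2.COLOR_BGR2HSV)
m=cv2.inRange(h,(0,0,140),(180,60,255)); x,y=p.astype(int)
c=blob(m,max(x-75,0),max(y-75,0),x+75,min(y+75,480));e=cv2.minEnclosingCircle(c);print("lid",e,cv2.contourArea(c),onz(W,e[0],.088))
m=cv2.inRange(h,(6,60,60),(25,230,255));x,y=q.astype(int)
c=blob(m,max(x-110,0),max(y-110,0),x+110,min(y+110,480));e=cv2.minEnclosingCircle(c);print("coaster",e,onz(W,e[0],.004))
T=camera_model("top");print("top exp lid",proj(T,[.4536,-.3602,.088]))
for n in("t5","t10"):
    g=cv2.cvtColor(cv2.imread(f"pics/{n}.png"),cv2.COLOR_BGR2GRAY).astype(float)
    print(n,g[222:280,248:262].mean(0).round(0).astype(int).tolist())
g=cv2.cvtColor(t,cv2.COLOR_BGR2GRAY).astype(float);print("front/landing",g[225:245,310:400:2].mean(0).round(0).astype(int).tolist())
E
```

```text
19.6 [ 0.4527 -0.3597  0.225 ] [0.41 1.2  0.04] [-0.042 -0.003  0.014] 0.9989084412948835
expected lid top [324.29811396 228.05561283] coaster [325.03230822 201.46929127]
lid ((325.0, 222.5), 47.78346633911133) 5413.0 [ 0.45307236 -0.36421259  0.088     ]
coaster ((327.3117980957031, 201.44802856445312), 52.37413024902344) [ 0.45155199 -0.36020256  0.004     ]
top exp lid [496.48034577 306.76753451]
t5 [210, 100, 82, 85, 90, 94, 123, 206, 226, 224, 230, 229, 231, 232]
t10 [210, 100, 81, 84, 90, 94, 123, 205, 225, 224, 229, 228, 231, 231]
front/landing [98, 143, 193, 211, 221, 228, 231, 235, 229, 226, 214, 204, 185, 164, 135, 110, 41, 47, 56, 62, 62, 63, 75, 77, 76, 73, 72, 71, 194, 191, 194, 192, 237, 243, 243, 243, 243, 243, 245, 212, 75, 88, 87, 89, 88]
```

```bash
python3 -c "
from plant import *
print(finish_job())"
```

```text
the job is handed in; nothing more can be done
None
```

The job is done and handed in at about 19.7 s. The system gives no verdict, so the points below are my own checks.

- **Wedge:** I gripped it by the heel, laid it on the landing on the -y side of the jar and pushed it in under the front can. The row rolled up at about 4 to 5 N, then the push climbed to about 10 N with almost no travel. That is at the top of the 8 to 10 N band, slightly firmer than planned.
- **Row after release:** After I let go, the rear can's edge against the end plate stayed the same in the top view. It was still the same after the jar was lifted and after it was put down.
- **Jar:** It stands on the coaster, released. It touched down at 49.6 mm tool height against 49.5 mm expected. The wrist view puts the lid about 4 mm from the coaster's centre, which also means it stands upright. The hand was clear, with forces near zero.

**Not fully checked:**
- **Final state:** The limit of 12 viewed pictures was used up before the placing, so I checked it only by measurements, not by eye.
- **Plate force and can height:** I could not measure the force on the end plate or the front can's height directly. I judged them from the hand force and the steady can positions.
- **Rack angle:** The top and wrist views disagreed by up to 2 degrees on how the rack is turned. I used the top view's value of 89.5 degrees.
- **Bystanders:** I kept the hand clear of the bystanders and look-alike jars but did not re-measure their positions at the end.

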